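# Click the lot wheel on to its red position

## Task

Set the lot counter beside the laser to its red position: with a fingertip, flick the lobed edge of the thumbwheel counter-clockwise (seen from above), click by click, until the red lobe rests at the yellow pointer, and do not go past it. Touch it lightly, never pinching or lifting it or pushing the counter away, and leave the small things around it where they lie.

Things in the scene. Friction and masses are not known exactly. Their poses are not given: they have to be found in the camera images.
- counter: lot counter: blue base plate, x -68 to +82 mm, y +-68 mm of its origin, top 14 mm above the board (board and mat are level, 4 mm above the desk), loose on rubber feet, 1.1 to 1.8 kg. Origin: on the wheel's upright axle at board level; x points to the yellow pointer, z up. Pointer block: 20 mm wide, 50 mm high, x +61 to +81 mm. Detent guide under the wheel at +y, 23 mm high
- wheel (a joint): wheel angle, rad, growing counter-clockwise from above. 0 = red lobe at the pointer; starts two to four clicks short (-2.09 to -4.19). A click every 1.047 rad: a spring roller draws the wheel to the nearest click, so a lobe pushed a little past half way (0.52) goes on by itself. About 1.5 N at a lobe turns it, either way; it does not coast
- axle (a point): centre of the wheel's top face, 50 mm above the board. Wheel: grey hub of 32 mm radius with six lobes 60 degrees apart, one red, five white, each 12 to 13 mm wide, its round nose 59 mm from the axle, standing from 28 to 50 mm above the board; 39 mm clear between neighbouring noses. In every click a lobe stands at the pointer and one opposite it. Hub cap and screw rise to 56 mm
- pointer (a point): tip of the yellow pointer, 62 mm from the axle, 46 mm above the board
- red_lobe (a point): top of the red lobe, 52.5 mm from the axle, 50 mm above the board; turns with the wheel
- tape: black and orange tape measure, 64 x 132 x 35 mm, beside the counter: leave alone; origin under its middle
- cutter_strip: yellow foam strip with four green-capped cutters, 22 x 90 x 39 mm, beside the counter: leave alone; origin under its middle
- cutter: single green-capped cutter, 49 x 18 x 13 mm, near the counter: leave alone; origin under its middle
- mill: steel end mill, 61 x 8 x 8 mm, near the counter: leave alone; origin under its middle

How it is judged:
By the outcome, as a careful person would: the job done as asked, in the order asked, and still so for the second after the job is handed in, with the robot touching nothing.
It also fails if it takes over 64 s, if anything falls off the work surface, if the arm or the gripper's body presses on something with over 40 N, if the wrist force passes 120 N, or if a joint passes its speed limit or range.

## Robot

A 6-joint arm with a two-finger parallel gripper is mounted at the origin on a cart in front of the work surface, level with it; the furniture and walls round the work are solid. World frame = base frame: x ahead of the robot, y to its left, z up, the work surface at z = 0. Lengths are in m, angles in rad, forces in N, time in s.
With the tool pointing down it reaches from about 0.4 to 0.825 m from the base axis. Payload 7 kg.
Tool frame: the origin (TCP) lies at the very end of the fingers, on their centre line; the grasp point (between the pads) lies 19 mm behind it (arm.grip_point_offset is the distance from the TCP to the grasp point, in m); z points along the fingers, y is the line along which they close (so a half turn about z gives the same grasp; the last joint's range is limited). The gripper opens to 88 mm and grips with 3 to 60 N. Pads are 19 mm wide; open, the fingers measure 130 mm over their backs; the gripper's body (78 mm by 193 mm) begins 47 mm behind the grasp point.
Start: joints at [-0.842, 0.359, 0.012, 0, -1.224, -0.288], TCP at [0.288, -0.61, 0.195] pointing down, gripper open.
Joint ranges: [-3.07, 3.07], [-1.43, 2.12], [-1.02, 1.25], [-3.03, 1.67], [-3.05, -0], [-3.03, 3.03]. Speed limits (rad/s): [2.39, 2.39, 3.01, 3.14, 3.14, 3.14].

## Interface

Orientations are given as [roll, pitch, yaw] about the fixed x, y, z axes, in that order (R = Rz(yaw) Ry(pitch) Rx(roll)).
In Python, from station import arm, cams gives the robot as it stands.
- The arm moves only by the shell command python3 -m handwheel 'ROWS' [FORCE]. ROWS is JSON, a list that holds one entry, the list of rows, each a list of 7 numbers: the shift along the tool's x, y, z normalised to -1 to 1, where 1 is 0.08 m, then the turn, a rotation vector about the tool's x, y, z normalised to -1 to 1, where 1 is 0.5 rad, then the closure in counts, from 0 (fully open) to 255 (shut). In form: [[[x, y, z, wx, wy, wz, hand], ...]]. A call has 1 to 5 rows; each row is the pose to reach, as a shift and turn from the pose commanded when the call began, along the tool's axes at that moment; what a row does not reach only later rows make up. A row lasts 1/8 s, in which the tool goes at most 62.5 mm and 10.7 degrees, less where a joint would pass 70% of its speed; a pose out of reach is approached as far as the arm can. A call with a number of a shift or a turn outside -1 to 1 is refused whole. A call with a gripper value outside its range is refused whole. The fingers move at their own pace and stop on an object; FORCE is the grip in N (left out, the last holds). Time passes only in rows, so rows that repeat a pose let the fingers close. It gives the time, the measured TCP pose, the force, the opening and the grip force at its end, in the units of the state.
- arm.get_state(): the state, without advancing time (a new reading comes with each control period).
- cams.grab_frame(name): name is "scene" or "top" or "wrist"; returns the picture (420x560x3 uint8, blue, green, red); there is no depth.
- cams.camera_info(name): a dict with "camera_matrix" (3x3 intrinsics, pixels), "R" (3x3) and "t" (3): a world point X has camera coordinates R X + t; the wrist camera has in their place "hand_eye" (4x4, takes a point from camera to tool coordinates, whose origin is the TCP and whose axes are the flange's). Camera axes: x right, y down, z forward; pixel columns grow to the right and rows downward; lengths in m; the calibration is good to about 2 mm. A picture is of the moment at which its call begins: read the wrist's pose just before it. camera_info takes no time and is no camera call.
- arm.job_done(): hands the job in; it is judged then, once.
The state is a dict: "t": time; "q": joint angles; "qd": joint speeds; "joint_efforts": joint torques, N m; "eef_pos": TCP position; "ee_rot": TCP orientation; "force": force on the tool from outside, world axes, zero at the start; "moment": the same for the moment, N m; "width": finger opening in m; "gripper_force": force on a finger pad.
Only numpy, scipy, OpenCV 4.12 (cv2) and the standard library are available. Lean on these libraries where they do the work, as an engineer would, in place of code of your own. Each camera call takes 0.05 s, during which the arm holds its last target. There are 200 camera calls.

## Working session

There is one attempt and no reset: what is moved stays moved. The work goes in short steps, Python scripts to look and compute and a shell command to move; the robot and the scene stay as the last step left them, time stands still between calls to the robot, and variables do not carry over. Pictures are saved under pics/ and viewed, at most 10 in all, crops included, and the job is handed in when it is done.

```bash
ls; mkdir -p pics
python3 - <<'E'
from station import arm,cams
import cv2,numpy as np
s=arm.get_state();print(s)
for n in("scene","top"):
    f=cams.grab_frame(n);cv2.imwrite(f"pics/{n}0.png",f)
    i=cams.camera_info(n);print(n,np.round(i["camera_matrix"],1).tolist(),np.round(i["R"],3).tolist(),np.round(i["t"],3))
print(cams.camera_info("wrist"))
E
```

```text
pics
{'t': 0.0, 'q': array([-8.41891401e-01,  3.59368707e-01,  1.10615368e-02, -3.34216159e-04,
       -1.22409233e+00, -2.88127891e-01]), 'qd': array([-0.00122351,  0.00049325, -0.00018401, -0.00159219, -0.00063698,
        0.00057477]), 'joint_efforts': array([-7.88811303e-04, -5.82711804e+01,  2.93048912e+01,  6.99688956e+00,
        6.85538747e-03, -1.83685670e-04]), 'eef_pos': array([ 0.28773853, -0.61000609,  0.19373852]), 'ee_rot': array([ 3.13996629e+00, -1.54360499e-04, -2.70092931e+00]), 'force': array([-0.05901594,  0.79053836,  0.20329642]), 'moment': array([ 0.00620143, -0.01266582, -0.01632158]), 'gripper_force': 0.0, 'width': 0.08772031271013991}
scene [[419.6, 0.0, 284.0], [0.0, 419.6, 210.0], [0.0, 0.0, 1.0]] [[-0.84, -0.543, 0.002], [-0.314, 0.483, -0.817], [0.443, -0.687, -0.576]] [0.451 0.206 0.691]
top [[535.1, 0.0, 273.8], [0.0, 535.1, 213.4], [0.0, 0.0, 1.0]] [[-0.026, -1.0, 0.005], [-0.984, 0.025, -0.177], [0.177, -0.01, -0.984]] [0.029 0.526 0.845]
{'camera_matrix': array([[314.42507089,   0.        , 281.66814338],
       [  0.        , 314.42507089, 210.42252392],
       [  0.        ,   0.        ,   1.        ]]), 'hand_eye': array([[-6.28037955e-04, -9.56922000e-01, -2.90344436e-01,
         7.95577720e-02],
       [ 9.99999610e-01, -4.20578289e-04, -7.76929275e-04,
         3.14454349e-04],
       [ 6.21348149e-04, -2.90344811e-01,  9.56921891e-01,
        -1.90591320e-01],
       [ 0.00000000e+00,  0.00000000e+00,  0.00000000e+00,
         1.00000000e+00]])}
```

View pics/top0.png

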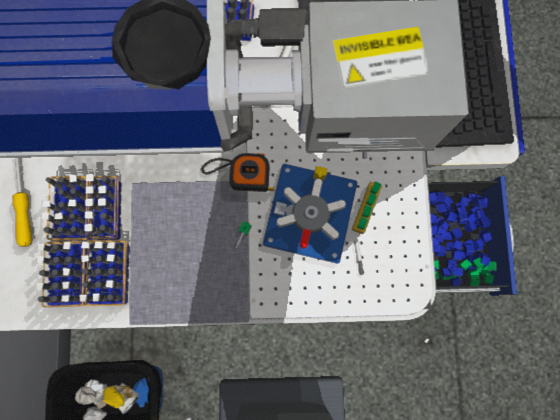

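View pics/scene0.png

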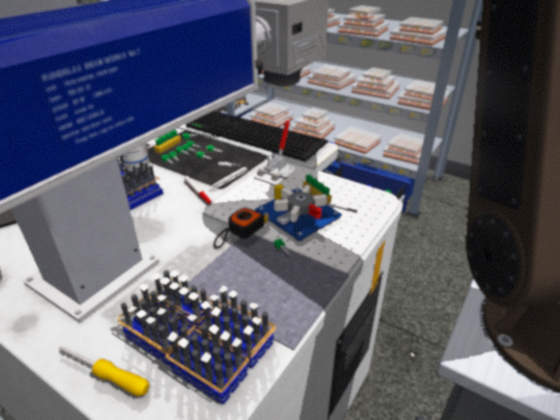

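The top view shows the pointer at (320,172), the axle at about (311,212) and the red lobe at (305,238), opposite the pointer, so three clicks are needed. The single cutter lies at (245,230) and the mill at (360,258). I'll measure these now.

```bash
cat > h.py <<'E'
from station import arm,cams
import cv2,numpy as np
def ray(n,px,z):
    i=cams.camera_info(n);R=np.array(i["R"]);t=np.array(i["t"]);K=np.array(i["camera_matrix"])
    c=-R.T@t;d=R.T@np.linalg.solve(K,[px[0],px[1],1.]);return c+d*(z-c[2])/d[2]
def blob(f,lo,hi,win):
    x0,y0,x1,y1=win;m=np.zeros(f.shape[:2],np.uint8)
    m[y0:y1,x0:x1]=cv2.inRange(cv2.cvtColor(f,cv2.COLOR_BGR2HSV),lo,hi)[y0:y1,x0:x1]
    n,l,s,c=cv2.connectedComponentsWithStats(m)
    k=1+np.argmax(s[1:,4]);return c[k],s[k],(l==k)
def red(f,win): 
    a=blob(f,(0,150,90),(8,255,255),win);return a
E
python3 - <<'E'
from h import *
f=cv2.imread("pics/top0.png")
W=(265,160,360,265)
r=red(f,W);y=blob(f,(18,130,120),(32,255,255),W)
print("red",r[0],r[1],ray("top",r[0],.054));print("yel",y[0],y[1],ray("top",y[0],.054))
b=blob(f,(100,120,40),(125,255,255),W);c=cv2.findContours((b[2]*255).astype(np.uint8),0,2)[0];c=max(c,key=cv2.contourArea)
rr=cv2.minAreaRect(c);bp=cv2.boxPoints(rr);print("box",[ray("top",p,.018).round(4).tolist() for p in bp])
# white lobes
g=cv2.cvtColor(f,cv2.COLOR_BGR2HSV)
for n in ((245,228),(360,258),(266,172),(367,207)):print(n,ray("top",n,.01))
print("hub",ray("top",(311.5,212),.06))
print("camera",ray("top",(280,210),.9))
cv2.imwrite("pics/c1.png",cv2.resize(f[150:290,210:400],None,fx=4,fy=4,interpolation=cv2.INTER_CUBIC))
E
```

```text
red [304.90291262 237.37864078] [301 229  10  18 103] [ 0.48412668 -0.03413403  0.054     ]
yel [320.52747253 170.76923077] [315 166  12  11  91] [ 0.59600082 -0.06443614  0.054     ]
box [[0.4769, 0.036, 0.018], [0.621, -0.0005, 0.018], [0.5862, -0.1319, 0.018], [0.4438, -0.092, 0.018]]
(245, 228) [0.50888715 0.06575036 0.01      ]
(360, 258) [ 0.45200024 -0.1301299   0.01      ]
(266, 172) [0.60761469 0.02715601 0.01      ]
(367, 207) [ 0.54049616 -0.14718201  0.01      ]
hub [ 0.52504554 -0.04609196  0.06      ]
camera [0.37346746 0.02412831 0.9       ]
```

View pics/c1.png

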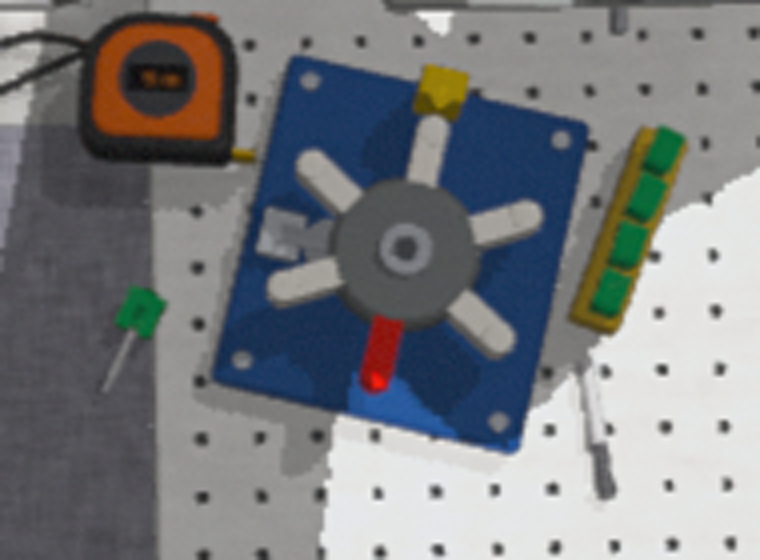

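The crop confirms the layout: red lobe nose at crop (375,382), opposite the pointer at (442,95); counter yaw about -15°. Before moving in, I'll check the laser head's clearance.

Run:
```python
from h import *
def tri(a,b):
    L=[]
    for n,p in(("scene",a),("top",b)):
        p0,p1=ray(n,p,0.),ray(n,p,.5);L.append((p0,(p1-p0)/np.linalg.norm(p1-p0)))
    (p,u),(q,v)=L;A=np.c_[u,-v];st=np.linalg.lstsq(A,q-p,rcond=None)[0]
    P,Q=p+u*st[0],q+v*st[1];return ((P+Q)/2).round(3),np.linalg.norm(P-Q).round(3)
for a in((300,80),(290,82),(327,65)):
    for b in((303,150),(427,150),(364,156)):print(a,b,tri(a,b))
f=cv2.imread("pics/scene0.png");cv2.imwrite("pics/c2.png",cv2.resize(f[0:240,220:420],None,fx=2.5,fy=2.5))
A=np.array([.525,-.046]);ex=np.array([.966,-.259]);ey=np.array([.259,.966])
st=arm.get_state();p=st["eef_pos"]
for n,r,s in(("outside",105,28),("in",61,28),("end",61,-26)):
    T=A-ex*r/1e3+ey*s/1e3;d=np.r_[T,.042]-p
    y=st["ee_rot"][2];print(n,T,"tool shift now",[d[0]*np.cos(y)+d[1]*np.sin(y),d[0]*np.sin(y)-d[1]*np.cos(y),-d[2]])
```

```text
(300, 80) (303, 150) (array([ 0.536, -0.024,  0.324]), np.float64(0.031))
(300, 80) (427, 150) (array([ 0.582, -0.17 ,  0.27 ]), np.float64(0.041))
(300, 80) (364, 156) (array([ 0.554, -0.091,  0.298]), np.float64(0.009))
(290, 82) (303, 150) (array([ 0.546, -0.021,  0.317]), np.float64(0.014))
(290, 82) (427, 150) (array([ 0.593, -0.166,  0.263]), np.float64(0.062))
(290, 82) (364, 156) (array([ 0.564, -0.088,  0.291]), np.float64(0.028))
(327, 65) (303, 150) (array([ 0.506, -0.027,  0.361]), np.float64(0.069))
(327, 65) (427, 150) (array([ 0.546, -0.168,  0.311]), np.float64(0.011))
(327, 65) (364, 156) (array([ 0.521, -0.092,  0.337]), np.float64(0.036))
outside [0.430822 0.008243] tool shift now [np.float64(-0.39311522793443837), np.float64(0.4982312788273748), np.float64(0.15181935476174643)]
in [ 0.473326 -0.003153] tool shift now [np.float64(-0.42669929502779286), np.float64(0.4697959263683482), np.float64(0.15181935476174643)]
end [ 0.45934  -0.055317] tool shift now [np.float64(-0.3918013624644421), np.float64(0.4285791167537769), np.float64(0.15181935476174643)]
```

View pics/c2.png

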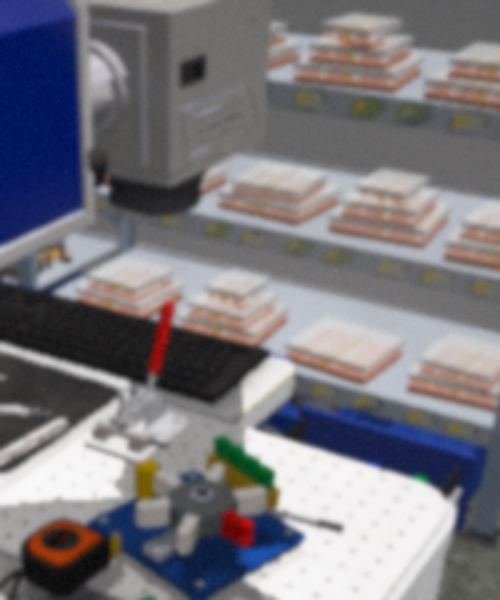

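The red lobe, in this crop at (237,527), is opposite the pointer. The laser head's front face is at x≈0.54, z≥0.31. I'll half open the gripper and use only the wheel-side finger, which keeps the wrist clear of the laser.

```bash
cat > tgt.py <<'E'
import sys
from h import *
# counter-frame target: radial r, tangential s (mm, along counter +y), z (m) -> normalised tool shift
A=np.array([.525,-.046]);ex=np.array([.966,-.259]);ey=np.array([.259,.966])
def show():
    s=arm.get_state();p=s["eef_pos"];from scipy.spatial.transform import Rotation as Ro
    R=Ro.from_euler("xyz",s["ee_rot"]);d=p[:2]-A
    print("t",s["t"],"r,s,z",(-d@ex*1e3).round(1),(d@ey*1e3).round(1),p[2].round(4),"rot",s["ee_rot"].round(3),"F",s["force"].round(2),"w",s["width"],"q",s["q"].round(2))
    for a in sys.argv[1:]:
        r,t,z=map(float,a.split(","));T=np.r_[A-ex*r/1e3+ey*t/1e3,z]
        print(a,"shift/.08:",(R.inv().apply(T-p)/.08).round(3))
    print("turn/.5 to yaw -105:",(R.inv()*Ro.from_euler("xyz",[np.pi,0,np.radians(-105)])).as_rotvec()/.5)
show()
E
python3 -m handwheel '[[[-0.8,1,0,0,0,-0.87,128],[-0.8,1,0,0,0,-0.87,128],[-0.8,1,0,0,0,-0.87,128],[-0.8,1,0,0,0,-0.87,128]]]' 5
python3 -m handwheel '[[[-0.4,1,0,0,0,-0.87,128],[-0.4,1,0,0,0,-0.87,128],[-0.4,1,0,0,0,-0.87,128],[-0.4,1,0,0,0,-0.87,128]]]'
python3 tgt.py 83,28,0.1
```

```text
t: 0.6
eef_pos: [0.3119, -0.5103, 0.1947]
ee_rot: [-3.142, 0.0, -2.266]
force: [-0.3, 0.1, 0.7]
width: 0.0532
gripper_force: 0.0
t: 1.1
eef_pos: [0.2706, -0.4352, 0.1947]
ee_rot: [-3.142, -0.0, -1.833]
force: [-0.2, -0.0, -0.7]
width: 0.0438
gripper_force: 0.0
t 1.1 r,s,z 144.9 -441.9 0.1947 rot [-3.142 -0.    -1.833] F [-0.21 -0.05 -0.71] w 0.04384354125634329 q [-0.63  0.09 -0.34 -0.   -1.14  0.37]
83,28,0.1 shift/.08: [-5.873 -0.771  1.183]
turn/.5 to yaw -105: [-7.73385655e-05 -1.29358608e-05 -1.18767925e-03]
```

```bash
python3 -m handwheel '[[[-1,-0.35,0,0,0,0,128],[-1,-0.35,0,0,0,0,128],[-1,-0.35,0,0,0,0,128]]]' |head -2
python3 -m handwheel '[[[-1,-0.35,0,0,0,0,128],[-1,-0.35,0,0,0,0,128]]]'|head -2
python3 -m handwheel '[[[-1,0,0,0,0,0,128],[-1,0,0,0,0,0,128]]]'|head -2
python3 -m handwheel '[[[-1,0,0,0,0,0,128],[-1,0,0,0,0,0,128]]]'|head -2
python3 -m handwheel '[[[-1,0,0,0,0,0,128],[-1,0,0,0,0,0,128],[-1,0,0,0,0,0,128]]]'
python3 tgt.py 83,28,0.1 83,28,.042
```

```text
t: 1.48
eef_pos: [0.3192, -0.3644, 0.1945]
t: 1.72
eef_pos: [0.3667, -0.2942, 0.1945]
t: 1.98
eef_pos: [0.3871, -0.2161, 0.1945]
t: 2.22
eef_pos: [0.4079, -0.1387, 0.1947]
t: 2.6
eef_pos: [0.4282, -0.0624, 0.1945]
ee_rot: [3.141, -0.0, -1.831]
force: [-0.8, -1.0, 0.5]
width: 0.0435
gripper_force: 0.0
t 2.6 r,s,z 89.2 -40.9 0.1945 rot [ 3.141 -0.    -1.831] F [-0.83 -0.96  0.51] w 0.043528282798083 q [ 0.31 -0.05 -0.49  0.   -1.14 -0.57]
83,28,0.1 shift/.08: [-0.862 -0.08   1.18 ]
83,28,.042 shift/.08: [-0.863 -0.08   1.905]
turn/.5 to yaw -105: [ 0.00112282 -0.00095193  0.00375826]
```

```bash
python3 -m handwheel '[[[-0.86,-0.08,0.3,0,0,0,128],[-0.86,-0.08,1,0,0,0,128],[-0.86,-0.08,1,0,0,0,128],[-0.86,-0.08,1,0,0,0,128]]]'
python3 tgt.py 83,28,.042
python3 - <<'E'
from h import *
for n in("wrist","top"):cv2.imwrite(f"pics/{n}1.png",cams.grab_frame(n))
E
```

```text
t: 3.1
eef_pos: [0.4524, 0.0009, 0.1159]
ee_rot: [-3.141, -0.001, -1.832]
force: [0.1, -0.4, -0.0]
width: 0.044
gripper_force: 0.0
t 3.1 r,s,z 82.3 26.5 0.1159 rot [-3.141e+00 -1.000e-03 -1.832e+00] F [ 0.11 -0.36 -0.01] w 0.044037559190605695 q [ 0.44  0.06 -0.57  0.   -0.94 -0.7 ]
83,28,.042 shift/.08: [-0.019  0.01   0.924]
turn/.5 to yaw -105: [-0.00144657 -0.00108221  0.00135366]
```

View pics/wrist1.png

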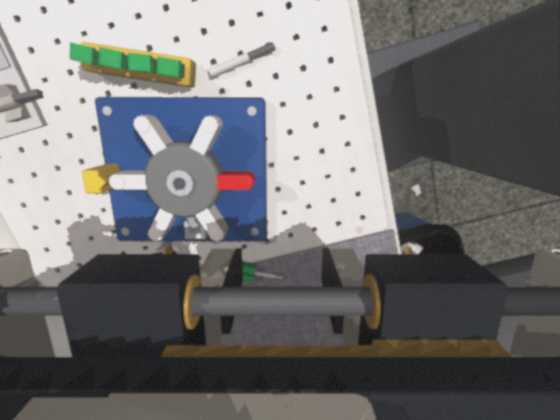

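The wrist view shows the wheel hub at (180,183), the red lobe at (237,181) and the pointer at (97,180), aligned with the hand. I'll check the axle from here.

Run:
```python
from h import *
from scipy.spatial.transform import Rotation as Ro
i=cams.camera_info("wrist");K=i["camera_matrix"];H=i["hand_eye"];s=arm.get_state()
R=Ro.from_euler("xyz",s["ee_rot"]).as_matrix()
A=np.array([.525,-.046]);ex=np.array([.966,-.259]);ey=np.array([.259,.966])
def wr(px,z):
    c=R@H[:3,3]+s["eef_pos"];d=R@H[:3,:3]@np.linalg.solve(K,[*px,1.]);P=c+d*(z-c[2])/d[2];D=P[:2]-A
    return P.round(4),"r,s",(-D@ex*1e3).round(1),(D@ey*1e3).round(1)
f=cv2.imread("pics/wrist1.png");r=red(f,(180,150,280,210));print(r[0],r[1],"red",wr(r[0],.054))
print("nose",wr((r[1][0]+r[1][2],r[0][1]),.045))
print("axle",wr((180,183),.06))
print("tip-ish cutter",wr((250,272),.015))
```

```text
[233.85152838 180.87117904] [217 173  37  17 458] red (array([ 0.483 , -0.0351,  0.054 ]), 'r,s', np.float64(43.4), np.float64(-0.3))
nose (array([ 0.4684, -0.0293,  0.045 ]), 'r,s', np.float64(59.0), np.float64(1.5))
axle (array([ 0.524 , -0.0455,  0.06  ]), 'r,s', np.float64(1.1), np.float64(0.2))
tip-ish cutter (array([0.5038, 0.0666, 0.015 ]), 'r,s', np.float64(49.7), np.float64(103.3))
```

```bash
python3 -m handwheel '[[[-0.02,0.01,0.3,0,0,0,128],[-0.02,0.01,0.6,0,0,0,128],[-0.02,0.01,0.8,0,0,0,128],[-0.02,0.01,0.92,0,0,0,128],[-0.02,0.01,0.92,0,0,0,128]]]'
python3 tgt.py 83,28,.042
python3 -m handwheel '[[[0.07,0,0,0,0,0,128],[0.14,0,0,0,0,0,128],[0.21,0,0,0,0,0,128],[0.28,0,0,0,0,0,128],[0.34,0,0,0,0,0,128]]]'
python3 tgt.py 83,-26,.042
python3 - <<'E'
from h import *
for n in("wrist",):cv2.imwrite(f"pics/{n}2.png",cams.grab_frame(n))
E
```

```text
t: 3.82
eef_pos: [0.4516, 0.0035, 0.0416]
ee_rot: [-3.141, 0.0, -1.831]
force: [-1.4, 0.4, 0.5]
width: 0.0436
gripper_force: 0.0
t 3.825 r,s,z 83.8 28.8 0.0416 rot [-3.141  0.    -1.831] F [-1.36  0.41  0.49] w 0.04358928606654229 q [ 0.45  0.16 -0.67  0.   -0.74 -0.71]
83,28,.042 shift/.08: [ 0.01  -0.009 -0.005]
turn/.5 to yaw -105: [-0.00104857  0.00054119  0.00269272]
t: 4.45
eef_pos: [0.4441, -0.0229, 0.0411]
ee_rot: [-3.142, 0.0, -1.831]
force: [0.7, 0.1, -0.3]
width: 0.0435
gripper_force: 0.0
t 4.45 r,s,z 84.1 1.3 0.0411 rot [-3.142  0.    -1.831] F [ 0.73  0.14 -0.27] w 0.04350322556537268 q [ 0.39  0.15 -0.68 -0.   -0.74 -0.65]
83,-26,.042 shift/.08: [ 0.342 -0.013 -0.011]
turn/.5 to yaw -105: [-0.00014033  0.00019479  0.00324835]
```

View pics/wrist2.png

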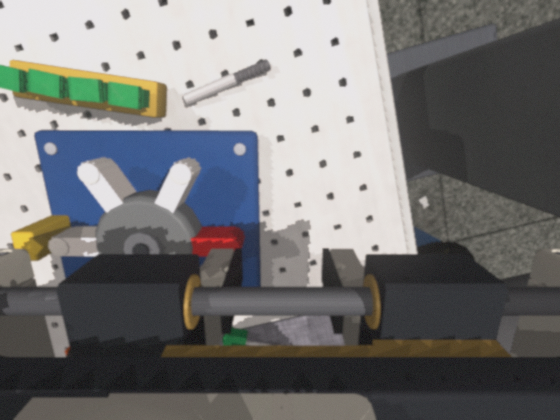

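The red lobe (217,240) hasn't moved yet. The fingertip's leading edge is at row ~250, just behind it, and the radial overlap is right. I'll keep pushing and track the red lobe's angle numerically.

```bash
cat > look.py <<'E'
from h import *
import sys
from scipy.spatial.transform import Rotation as Ro
i=cams.camera_info("wrist");K=i["camera_matrix"];H=i["hand_eye"];s=arm.get_state()
f=cams.grab_frame("wrist");cv2.imwrite(f"pics/{sys.argv[1]}.png",f)
R=Ro.from_euler("xyz",s["ee_rot"]).as_matrix()
A=np.array([.525,-.046]);ex=np.array([.966,-.259]);ey=np.array([.259,.966])
r=red(f,(0,0,560,255));c=R@H[:3,3]+s["eef_pos"];d=R@H[:3,:3]@np.linalg.solve(K,[*r[0],1.]);P=c+d*(.054-c[2])/d[2];D=P[:2]-A
print("red px",r[0].round(1),"area",r[1][4],"counter x,y mm",(D@ex*1e3).round(1),(D@ey*1e3).round(1),"wheel deg",np.degrees(np.arctan2(D@ey,D@ex)).round(1))
E
python3 look.py a1
python3 -m handwheel '[[[0.07,-0.01,0,0,0,0,128],[0.14,-0.01,0,0,0,0,128],[0.21,-0.01,0,0,0,0,128],[0.21,-0.01,0,0,0,0,128]]]'
python3 tgt.py 83,-26,.042
python3 look.py a2
```

```text
red px [211.3 243.2] area 543 counter x,y mm -42.1 -3.3 wheel deg -175.5
t: 5.05
eef_pos: [0.4405, -0.0394, 0.041]
ee_rot: [3.141, -0.0, -1.831]
force: [-0.1, 0.6, 0.0]
width: 0.0434
gripper_force: 0.0
t 5.05 r,s,z 83.3 -15.5 0.041 rot [ 3.141 -0.    -1.831] F [-0.08  0.57  0.04] w 0.04340849247342585 q [ 0.36  0.14 -0.69 -0.   -0.74 -0.62]
83,-26,.042 shift/.08: [ 0.132 -0.004 -0.012]
turn/.5 to yaw -105: [ 0.0002173  -0.00010823  0.00247069]Traceback (most recent call last):
  File "look.py", line 8, in <module>
    r=red(f,(0,0,560,255));c=R@H[:3,3]+s["eef_pos"];d=R@H[:3,:3]@np.linalg.solve(K,[*r[0],1.]);P=c+d*(.054-c[2])/d[2];D=P[:2]-A
  File "h.py", line 12, in red
    a=blob(f,(0,150,90),(8,255,255),win);return a
  File "h.py", line 10, in blob
    k=1+np.argmax(s[1:,4]);return c[k],s[k],(l==k)
        ~~~~~~~~~^^^^^^^^^
    return _wrapfunc(a, 'argmax', axis=axis, out=out, **kwds)
    return bound(*args, **kwds)
ValueError: attempt to get argmax of an empty sequence
```

View pics/a2.png

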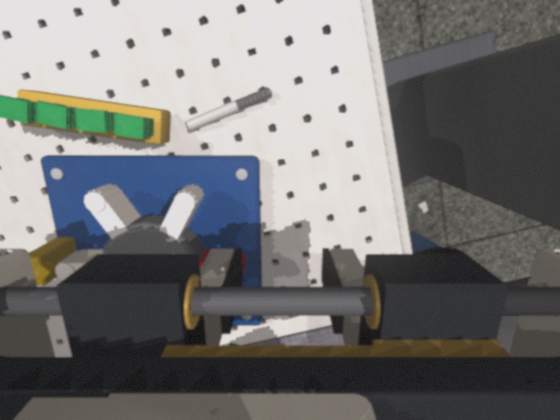

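Run:
```python
from h import *
from scipy.spatial.transform import Rotation as Ro
i=cams.camera_info("wrist");K=i["camera_matrix"];H=i["hand_eye"];s=arm.get_state()
A=np.array([.525,-.046]);ex=np.array([.966,-.259]);ey=np.array([.259,.966])
R=Ro.from_euler("xyz",s["ee_rot"]).as_matrix()
def wr(px,z,e):
    c=R@H[:3,3]+e;d=R@H[:3,:3]@np.linalg.solve(K,[*px,1.]);P=c+d*(z-c[2])/d[2];D=P[:2]-A
    return (D@ex*1e3).round(1),(D@ey*1e3).round(1),np.degrees(np.arctan2(D@ey,D@ex)).round(1)
for n,e,pts in(("wrist2",[.4441,-.0229,.0411],[((90,172),.054),((184,170),.054),((50,149),.018),((240,149),.018)]),("a2",s["eef_pos"],[((96,199),.054),((189,196),.054),((56,174),.018),((241,174),.018)])):
    for p,z in pts:print(n,p,wr(p,z,np.array(e)))
Hi=np.linalg.inv(H)
for x in(-.0095,.0095):
  for y in(-.022,-.043):
    for z in(0,-.02):
      v=K@(Hi@[x,y,z,1])[:3];print(x,y,z,(v[:2]/v[2]).round(0))
f=cams.grab_frame("top");cv2.imwrite("pics/c3.png",cv2.resize(f[140:280,200:400],None,fx=4,fy=4))
```

```text
wrist2 (90, 172) (np.float64(24.4), np.float64(-46.6), np.float64(-62.4))
wrist2 (184, 170) (np.float64(-29.3), np.float64(-47.8), np.float64(-121.5))
wrist2 (50, 149) (np.float64(70.6), np.float64(-55.8), np.float64(-38.3))
wrist2 (240, 149) (np.float64(-56.9), np.float64(-55.9), np.float64(-135.5))
a2 (96, 199) (np.float64(24.5), np.float64(-47.3), np.float64(-62.6))
a2 (189, 196) (np.float64(-29.9), np.float64(-49.2), np.float64(-121.3))
a2 (56, 174) (np.float64(71.0), np.float64(-55.5), np.float64(-38.0))
a2 (241, 174) (np.float64(-56.0), np.float64(-55.7), np.float64(-135.2))
-0.0095 -0.022 0 [247. 255.]
-0.0095 -0.022 -0.02 [244. 269.]
-0.0095 -0.043 0 [216. 255.]
-0.0095 -0.043 -0.02 [209. 269.]
0.0095 -0.022 0 [246. 228.]
0.0095 -0.022 -0.02 [243. 240.]
0.0095 -0.043 0 [214. 228.]
0.0095 -0.043 -0.02 [207. 240.]
```

View pics/c3.png

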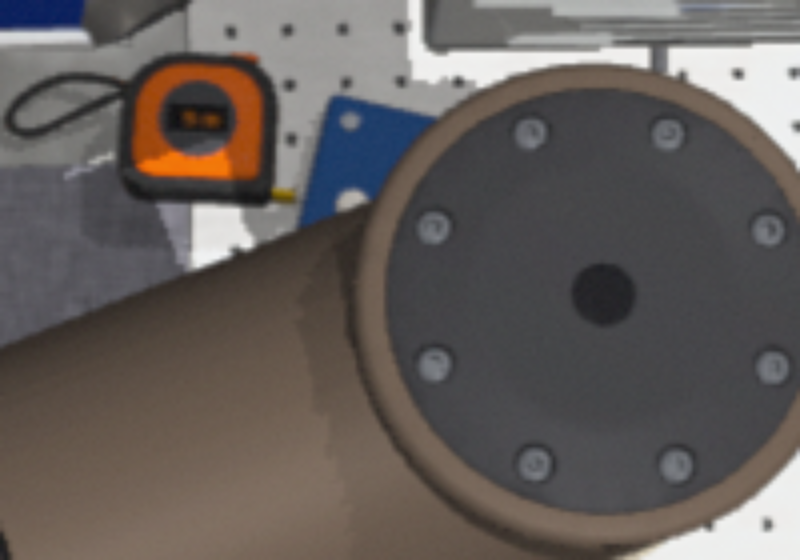

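The wheel and base haven't moved: the lobes are still at -62° and -121°. The visible fingertip suggests it passes above the lobe, so I'll look closer at it.

Run:
```python
import cv2,numpy as np
a=[cv2.resize(cv2.imread(f"pics/{n}.png")[222:297,180:380],None,fx=4,fy=4,interpolation=cv2.INTER_CUBIC) for n in("wrist2","a2")]
a=[cv2.convertScaleAbs(x,alpha=1.5,beta=20) for x in a]
cv2.imwrite("pics/c4.png",np.vstack(a))
```

```text
(no output)
```

View pics/c4.png

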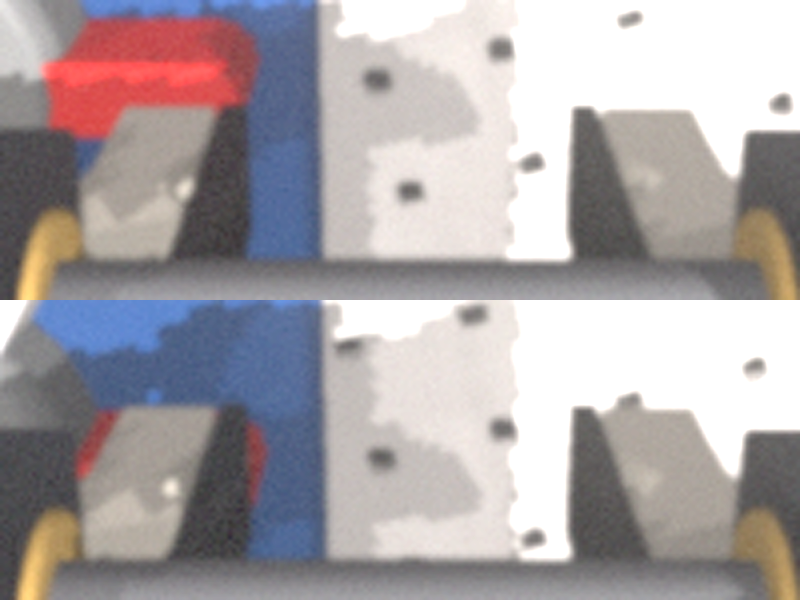

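The crop shows the fingertip end at full-frame row 249, with the pad face at column 242 and the back at column 210. With the half opening of 22 mm, this puts the real tip about 30 mm behind the TCP at this opening, so the finger passed over the lobe. I'll go back and re-enter lower, watching the force.

```bash
python3 -m handwheel '[[[-0.1,0,-0.3,0,0,0,128],[-0.54,0,-0.3,0,0,0,128],[-0.54,0,0,0,0,0,128],[-0.54,0,0,0,0,0,128]]]'
python3 -m handwheel '[[[0,0,0.05,0,0,0,128],[0,0,0.1,0,0,0,128],[0,0,0.15,0,0,0,128],[0,0,0.15,0,0,0,128]]]'
python3 -c "
from station import arm;print(arm.grip_point_offset)"
python3 tgt.py 83,28,.011
```

```text
t: 5.65
eef_pos: [0.4505, 0.0026, 0.0399]
ee_rot: [3.139, -0.002, -1.83]
force: [-0.0, 0.6, -0.1]
width: 0.0438
gripper_force: 0.0
t: 6.15
eef_pos: [0.4516, 0.0026, 0.0289]
ee_rot: [3.141, -0.0, -1.831]
force: [0.1, -0.2, -0.0]
width: 0.0434
gripper_force: 0.0
0.0188
t 6.15 r,s,z 83.5 27.9 0.0289 rot [ 3.141 -0.    -1.831] F [ 0.14 -0.17 -0.04] w 0.04338760790943004 q [ 0.44  0.18 -0.68 -0.   -0.71 -0.7 ]
83,28,.011 shift/.08: [-0.001 -0.006  0.223]
turn/.5 to yaw -105: [ 0.00068807 -0.00055721  0.00301108]
```

```bash
python3 -m handwheel '[[[0,0,0.05,0,0,0,128],[0,0,0.09,0,0,0,128],[0,0,0.09,0,0,0,128]]]'|grep -E "force:|eef"
python3 -m handwheel '[[[0,0,0.04,0,0,0,128],[0,0,0.08,0,0,0,128],[0,0,0.12,0,0,0,128],[0,0,0.12,0,0,0,128]]]'|grep -E "force:|eef"
python3 -m handwheel '[[[0.07,0,0,0,0,0,128],[0.14,0,0,0,0,0,128],[0.21,0,0,0,0,0,128],[0.28,0,0,0,0,0,128],[0.34,0,0,0,0,0,128]]]'
python3 tgt.py 83,-26,.011
python3 look.py a3
```

```text
eef_pos: [0.4515, 0.0027, 0.0216]
force: [-0.2, 0.2, -0.2]
gripper_force: 0.0
eef_pos: [0.4516, 0.0027, 0.0119]
force: [0.3, -0.4, 0.9]
gripper_force: 0.0
t: 7.65
eef_pos: [0.4451, -0.0238, 0.0124]
ee_rot: [-3.141, 0.0, -1.831]
force: [1.0, 1.8, 1.0]
width: 0.0436
gripper_force: 0.4
t 7.65 r,s,z 82.9 0.7 0.0124 rot [-3.141  0.    -1.831] F [0.95 1.79 0.97] w 0.043644988355217886 q [ 0.39  0.2  -0.71  0.   -0.66 -0.65]
83,-26,.011 shift/.08: [0.334 0.002 0.017]
turn/.5 to yaw -105: [-0.00126509  0.00065566  0.00369908]
red px [201.  241.1] area 1050 counter x,y mm -42.5 -16.7 wheel deg -158.5
```

Now the lobe moves (22° so far) at about 2 N. I'll finish the click.

```bash
python3 -m handwheel '[[[0.07,0,0,0,0,0,128],[0.14,0,0,0,0,0,128],[0.21,0,0,0,0,0,128],[0.28,0,0,0,0,0,128],[0.33,0,0,0,0,0,128]]]'
python3 look.py a4
python3 tgt.py 83,-26,.011 83,28,.065
```

```text
t: 8.32
eef_pos: [0.4378, -0.0495, 0.0122]
ee_rot: [3.141, -0.0, -1.831]
force: [-0.4, 0.1, 0.2]
width: 0.0435
gripper_force: 0.0
red px [169.2 239.2] area 388 counter x,y mm -26.9 -44.5 wheel deg -121.1
t 8.375 r,s,z 83.4 -26.1 0.0122 rot [ 3.141 -0.    -1.831] F [ 0.68 -1.49 -0.18] w 0.04338025391877945 q [ 0.34  0.19 -0.72 -0.   -0.66 -0.6 ]
83,-26,.011 shift/.08: [-0.002 -0.005  0.015]
83,28,.065 shift/.08: [-0.677 -0.006 -0.66 ]
turn/.5 to yaw -105: [ 0.00059819 -0.00032754  0.00293823]
```

One click done: red is at -121°. Now I'll lift, return and push the second click.

```bash
python3 -m handwheel '[[[0,0,-0.5,0,0,0,128],[0,0,-0.5,0,0,0,128],[-0.68,0,-0.5,0,0,0,128],[-0.68,0,-0.5,0,0,0,128],[-0.68,0,-0.5,0,0,0,128]]]'|grep eef
python3 -m handwheel '[[[0,0,0.15,0,0,0,128],[0,0,0.3,0,0,0,128],[0,0,0.4,0,0,0,128],[0,0,0.5,0,0,0,128],[0,0,0.5,0,0,0,128]]]'|grep -E "eef|force:"
python3 -m handwheel '[[[0.07,0,0,0,0,0,128],[0.14,0,0,0,0,0,128],[0.21,0,0,0,0,0,128],[0.28,0,0,0,0,0,128],[0.34,0,0,0,0,0,128]]]'|grep -E "eef|force:"
python3 -m handwheel '[[[0.07,0,0,0,0,0,128],[0.14,0,0,0,0,0,128],[0.21,0,0,0,0,0,128],[0.28,0,0,0,0,0,128],[0.33,0,0,0,0,0,128]]]'|grep -E "eef|force:"
python3 look.py a5
python3 tgt.py 83,-26,.011 83,28,.052
```

```text
eef_pos: [0.4514, 0.0035, 0.0517]
eef_pos: [0.4515, 0.0032, 0.0115]
force: [-0.8, -0.4, -0.6]
gripper_force: 0.0
eef_pos: [0.4454, -0.023, 0.0125]
force: [0.6, 0.5, -1.0]
gripper_force: 0.5
eef_pos: [0.438, -0.0487, 0.0122]
force: [-0.7, 0.5, -0.1]
gripper_force: 0.0
red px [ 74.7 238.9] area 718 counter x,y mm 21.2 -43.8 wheel deg -64.2
t 10.925 r,s,z 83.5 -25.4 0.0122 rot [ 3.141 -0.    -1.831] F [-0.09 -0.61 -0.57] w 0.04383845182899124 q [ 0.34  0.19 -0.72 -0.   -0.66 -0.6 ]
83,-26,.011 shift/.08: [ 0.008 -0.006  0.015]
83,28,.052 shift/.08: [-0.667 -0.007 -0.498]
turn/.5 to yaw -105: [ 0.00073547 -0.00040883  0.00294995]
```

Two clicks done, with red at about -60°. One more to go.

```bash
python3 -m handwheel '[[[0,0,-0.5,0,0,0,128],[0,0,-0.5,0,0,0,128],[-0.67,0,-0.5,0,0,0,128],[-0.67,0,-0.5,0,0,0,128],[-0.67,0,-0.5,0,0,0,128]]]'|grep eef
python3 -m handwheel '[[[0,0,0.15,0,0,0,128],[0,0,0.3,0,0,0,128],[0,0,0.4,0,0,0,128],[0,0,0.5,0,0,0,128],[0,0,0.5,0,0,0,128]]]'|grep -E "eef|force:"
python3 -m handwheel '[[[0.07,0,0,0,0,0,128],[0.14,0,0,0,0,0,128],[0.21,0,0,0,0,0,128],[0.28,0,0,0,0,0,128],[0.34,0,0,0,0,0,128]]]'|grep -E "eef|force:"
python3 -m handwheel '[[[0.07,0,0,0,0,0,128],[0.14,0,0,0,0,0,128],[0.21,0,0,0,0,0,128],[0.28,0,0,0,0,0,128],[0.33,0,0,0,0,0,128]]]'|grep -E "eef|force:"
python3 -m handwheel '[[[0,0,-0.5,0,0,0,128],[0,0,-1,0,0,0,128],[0,0,-1,0,0,0,128]]]'|grep -E "eef|force:"
python3 -m handwheel '[[[-0.5,0.3,-1,0,0,0,128],[-0.5,0.3,-1,0,0,0,128],[-0.5,0.3,-1,0,0,0,128],[-0.5,0.3,-1,0,0,0,128]]]'|grep -E "eef|force:"
python3 look.py a6
```

```text
eef_pos: [0.4514, 0.0036, 0.0517]
eef_pos: [0.4515, 0.0032, 0.0115]
force: [-0.0, -0.8, -0.1]
gripper_force: 0.0
eef_pos: [0.4454, -0.023, 0.0125]
force: [0.6, 0.6, -0.2]
gripper_force: 0.5
eef_pos: [0.438, -0.0487, 0.0122]
force: [-0.3, 0.2, 0.3]
gripper_force: 0.0
eef_pos: [0.4404, -0.0478, 0.0951]
force: [-0.3, 0.0, -0.6]
gripper_force: 0.0
eef_pos: [0.4246, -0.0036, 0.1712]
force: [-0.3, -0.5, -0.2]
gripper_force: 0.0
red px [128.7 180.6] area 331 counter x,y mm 43.3 -1.6 wheel deg -2.2
```

View pics/a6.png

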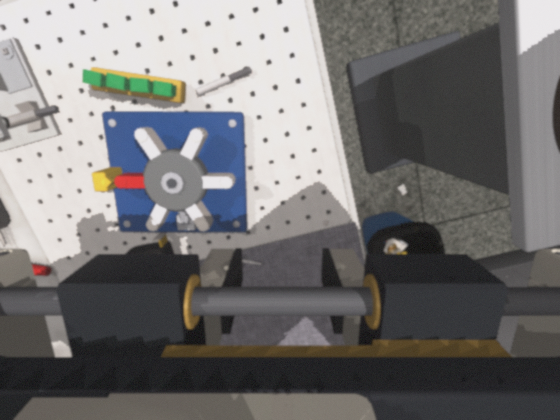

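The red lobe (130,181) rests at the yellow pointer (103,180). The strip and the mill are where they were, and the arm is clear of everything. I'll hand in.

```bash
python3 -c "
from station import arm;print(arm.job_done())"
```

```text
the job is handed in; nothing more can be done
None
```

The red lobe rests at the yellow pointer after three counter-clockwise clicks with light touches (about 2 N read at the wrist), the arm is clear, and the job is handed in.

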